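Hold a thickness probe on a tilted copper coupon

TASK

Take the pencil probe out of its rest, put its steel rod through the eye of the tilted coupon stand, and hold its tip on the ring mark of the copper coupon, square to the coupon, pressing gently so that the sprung seat sinks about half-way (about 4 N) and is never rammed onto its stop. Finish while still gripping the probe and holding it steady there: do not let go. Leave the other things on the bench where they are.

Things in the scene. Friction and masses are not known exactly. Their poses are not given: they have to be found in the camera images.
- probe: (Sizes in mm.) Cordless pencil probe, 155 long, about 120 g: a plain round steel rod of diameter 8 and length 75, then a grey square handle 24 x 24 x 80 with a thin aluminium band. Origin at the free end of the rod (the measuring tip); z runs along the rod towards the handle, so the handle spans z = 75 to 155; x and y are square to the handle's four flat sides. At the start it stands upright with the rod in the white rest and the handle on the rest's top face.
- probe_tip (a point): (Sizes in mm.) Centre of the flat measuring tip at the free end of the probe's rod; same axes as the probe.
- rest: (Sizes in mm.) White plastic rest block fixed to the bench, 60 x 60 x 90 tall on a grey 80 x 80 x 6 foot, with one upright hole of diameter 12 in the middle of its top that is 80 deep and takes the probe's rod. Origin at the centre of its underside; z up, top face at z = 90.
- stand: (Sizes in mm.) Grey coupon stand fixed to the bench, base 110 (x) x 100 (y) x 12. Origin at the centre of its underside, z up. On it a round aluminium cup is tilted by 0.35 rad (20 degrees) towards the stand's -x side, and carries a sprung seat with a copper coupon, and above it a steel arm with an eye. A steel post of diameter 12, 44 to the +y side of the tilted axis, carries the arm and ends level with the top of the eye.
- eye (a point): (Sizes in mm.) Centre of the mouth (upper face) of the eye: a through hole of diameter 16 in a steel plate 34 x 34 x 6. Its z axis is the stand's tilted axis, pointing up and out of the eye; the probe goes in along -z. The mark on the coupon lies on this axis 48 below this point (42 below the plate's underside) while the seat is up.
- spot (a point): (Sizes in mm.) Centre of the mark on the coupon: a small dark ring, diameter 11, in the middle of the upper face of a copper disc of diameter 40 on the sprung seat. z axis is square to the coupon, pointing up out of it along the tilted axis through the eye. It moves down along that axis with the seat.
- seat (a joint): (Sizes in mm.) How far the sprung seat with the coupon is pushed down along the tilted axis, in m: 0 = up (start), 0.012 = on its stop. Spring: about 0.6 N starts it moving, then 0.5 N more for each mm, so half-way (0.006) takes about 3.6 N and the stop is reached at about 6.6 N.
- jar: (Sizes in mm.) Bystander, leave alone: small white-lidded jar, diameter 48, 70 tall. Origin on its underside.
- beaker: (Sizes in mm.) Bystander, leave alone: open glass beaker, diameter 54, 65 tall. Origin on its underside.
- wrench: (Sizes in mm.) Bystander, leave alone: steel wrench lying flat, 150 long. Origin on its underside.
- bottle_a: (Sizes in mm.) Bystander, leave alone: capped plastic bottle with yellow band (left of the two loose ones), diameter 58, 130 tall. Origin on its underside.
- bottle_b: (Sizes in mm.) Bystander, leave alone: capped plastic bottle with yellow band (right of the two loose ones), diameter 58, 130 tall. Origin on its underside.
- elbow: (Sizes in mm.) Bystander, leave alone: short copper pipe elbow lying flat, about 60 x 65, bar diameter 14. Origin on its underside.
- cap: (Sizes in mm.) Bystander, leave alone: white screw cap lying flat, diameter 38, 18 tall. Origin on its underside.
There are look-alikes about, which are no part of the job. Of the things like the probe, leave any that is red; of the rest the larger one is meant. What is shaped like the stand but turquoise is not meant.

How it is judged:
On the way, in this order (a step that is already met when the one before it is completed fails the run):
1. the probe is lifted clear of its rest (z of probe_tip in the frame of rest above 0.095 m), for 0.1 s.
2. the probe's rod is through the eye (distance between probe_tip and spot below 0.04 m and z of probe_tip in the frame of eye below -0.01 m and x of probe_tip in the frame of eye between -0.011 and 0.011 m and y of probe_tip in the frame of eye between -0.011 and 0.011 m), for 0.1 s.
At the end, for the whole second after the job is handed in: The probe's rod is through the eye, its tip is within 6 mm of the centre of the mark and pressing on the coupon with 1.2 to 7 N, the seat is 2 to 10.5 mm down, the probe is within 0.14 rad (8 degrees) of square to the coupon, it is steady (below 20 mm/s) and the fingers still grip it (all of step 2 and distance between probe_tip and spot below 0.006 m and angle between the z axis of probe and the z axis of spot, either way round below 0.14 rad and contact force between probe and seat between 1.2 and 7 N and value of joint seat between 0.002 and 0.0105 m and contact force between the fingers and probe above 2 N and linear speed of probe below 0.02 m/s); the arm keeps its last pose, push and grip.
It fails at once if the probe is pushed onto the coupon with more than 15 N (contact force between probe and seat above 15 N).
It fails at once if a bystander is moved by more than 40 mm (distance of any of jar, beaker, wrench, bottle_a, bottle_b, elbow, cap from where it was at the start of the episode above 0.04 m).
It also fails if it takes over 43 s, if anything falls off the work surface, if the arm or the gripper's body presses on something with over 40 N, if the wrist force passes 120 N, or if a joint passes its speed limit or range.

ROBOT

A 6-joint arm with a two-finger parallel gripper is mounted at the origin on the work surface. World frame = base frame: x ahead of the robot, y to its left, z up, the work surface at z = 0. Lengths are in m, angles in rad, forces in N, time in s.
With the tool pointing down it reaches from about 0.25 to 0.775 m from the base axis. Payload 8.9 kg.
Tool frame: the origin (TCP) lies midway between the tips of the shut fingers; the grasp point (between the pads) lies 19 mm behind it; x points along the fingers, z is the direction in which the jaws open and shut, and the axes are right-handed (so a half turn about x gives the same grasp; the last joint's range is limited). The gripper opens to 85 mm and grips with 20 to 120 N. Pads are 22 mm wide; open, the fingers measure 114 mm over their backs; the gripper's body (76 mm by 85 mm) begins 54 mm behind the grasp point. The pads swing forward as they close: fully open they stand 13 mm farther back than shut.
Start: joints at [-1.41, 0.291, -0.153, 1.127, 0, 1.431], TCP at [0.155, -0.502, 0.231] pointing down, gripper open.
Joint ranges: [-2.52, 2.52], [-0.91, 1.74], [-1.3, 1.37], [-1.96, 2.02], [-1.52, 1.47], [-3.14, 3.14]. Speed limits (rad/s): [2.22, 2.22, 2.79, 3.14, 3.14, 3.14].

INTERFACE

Orientations are given as a unit quaternion [x, y, z, w].
In Python, from station import manip, eyes gives the robot as it stands. The module is installed in compiled form; this text tells all that it offers.
- The arm moves only by the tool step_arm, never from a script. Its argument "steps" is a list of rows, each an object with "dp": the shift along the tool's x, y, z in m, a list of three; "rot": the turn, a rotation vector about the tool's x, y, z in degrees, a list of three. A call has 1 to 10 rows; each row shifts and turns the commanded pose from where the row before left it, along the tool's axes as they then stand; what a row does not reach is not made up. A row lasts 1/8 s, in which the tool goes at most 62.5 mm and 10.7 degrees, less where a joint would pass 70% of its speed; a pose out of reach is approached as far as the arm can. A call with a gripper value outside its range is refused whole. "gripper" is the gripper command: -1 is shut, 1 is fully open, values between are in proportion, set as the call begins (left out, the last holds). The fingers move at their own pace and stop on an object; "grip_force" is the grip in N (left out, the last holds). Time passes only in rows, so rows that do not move let the fingers close. It gives the time, the measured TCP pose, the force and the opening at its end, in the units of the state.
- manip.observe(): the state, without advancing time (a new reading comes with each control period).
- eyes.read_camera(name): name is "scene" or "top" or "wrist"; returns a dict with "img" (384x512x3 uint8, blue, green, red), "fx", "fy", "cx", "cy" (pixels), "k1" (the pictures are not rectified: a ray, as slopes to the right and down, at radius r is drawn at 1 + k1 r^2 times it, then the intrinsics apply), "R" (3x3) and "t" (3): a world point X has camera coordinates R X + t. Camera axes: x right, y down, z forward; pixel columns grow to the right and rows downward; lengths in m; the calibration is good to about 2 mm. A picture is of the moment at which its call begins. There is no depth.
- manip.finish_job(): hands the job in, once; it reports no verdict.
The state is a dict: "clock": time; "qpos": joint angles; "joint_velocities": joint speeds; "tau": joint torques, N m; "eef_pos": TCP position; "orientation": TCP orientation; "wrist_force": force on the tool from outside, world axes, zero at the start; "torque": the same for the moment, N m; "opening": opening from 0.0 (shut) to 1.0 (fully open).
Only numpy, scipy, OpenCV 4.12 (cv2) and the standard library are available. Lean on these libraries where they do the work, as an engineer would, in place of code of your own. Each camera call takes 0.05 s, during which the arm holds its last target. There are 200 camera calls.

## Working session

There is one attempt and no reset: what is moved stays moved. The work goes in short steps, Python scripts to look and compute and a tool call to move; the robot and the scene stay as the last step left them, time stands still between calls to the robot, and variables do not carry over. Pictures are saved under pics/ and viewed, about 8 in all and at most 12, crops included, and the job is handed in when it is done.

Besides the shell and the picture viewer there is one more tool, called as name(argument=value, ...) on one line, values as JSON. step_arm: Moves the arm, as the interface text tells. Its arguments: {"type":"object","properties":{"steps":{"type":"array","items":{"type":"object","properties":{"dp":{"type":"array","items":{"type":"number"}},"rot":{"type":"array","items":{"type":"number"}}}}},"gripper":{"type":"number"},"grip_force":{"type":"number"}},"required":["steps"]}

```bash
mkdir -p pics; cat > h.py <<'E'
import numpy as np,cv2
from station import manip,eyes
from scipy.spatial.transform import Rotation as Ro
def cam(n,save=None):
    c=eyes.read_camera(n)
    c['R']=np.array(c['R']);c['t']=np.array(c['t'])
    if save: cv2.imwrite(f'pics/{save}.png',c['img']); np.save(f'pics/{save}.npy',{k:v for k,v in c.items()},allow_pickle=True)
    return c
def load(s): return np.load(f'pics/{s}.npy',allow_pickle=True).item()
def ray(c,u,v):
    xd=np.array([(u-c['cx'])/c['fx'],(v-c['cy'])/c['fy']]);x=xd.copy()
    for _ in range(20): x=xd/(1+c['k1']*(x@x))
    d=c['R'].T@np.array([x[0],x[1],1]); return -c['R'].T@c['t'],d/np.linalg.norm(d)
def atz(c,u,v,z):
    o,d=ray(c,u,v); return o+d*(z-o[2])/d[2]
def proj(c,X):
    p=c['R']@np.array(X)+c['t'];x=p[:2]/p[2];x=x*(1+c['k1']*(x@x))
    return np.array([c['fx']*x[0]+c['cx'],c['fy']*x[1]+c['cy']])
def tri(*l):
    A=0;b=0
    for c,u,v in l:
        o,d=ray(c,u,v);P=np.eye(3)-np.outer(d,d);A=A+P;b=b+P@o
    X=np.linalg.solve(A,b); return X,[np.round(proj(c,X)-[u,v],1) for c,u,v in l]
E
python3 - <<'E'
from h import *
print(manip.observe())
a=cam('scene','s0');b=cam('top','t0')
for n,c in(('s',a),('t',b)):
    print(n,c['fx'],c['fy'],c['k1'],np.round(-c['R'].T@c['t'],3),np.round(c['R'],2).tolist())
    cv2.imwrite(f'pics/{n}0b.png',cv2.resize(c['img'],(800,600),interpolation=cv2.INTER_CUBIC))
E
```

```text
{'clock': 0.0, 'qpos': array([-1.41029549e+00,  2.91274119e-01, -1.54143580e-01,  1.12668382e+00,
       -2.79538081e-05,  1.43150643e+00]), 'joint_velocities': array([-1.18270698e-04, -2.02608049e-04, -1.13528272e-05, -6.67234719e-04,
        7.35212857e-04, -1.12198706e-03]), 'tau': array([-1.78190945e-03, -5.37142038e+01,  3.31371868e+01,  1.59976917e-02,
       -2.76534811e-04, -2.36128184e-07]), 'eef_pos': array([ 0.15497176, -0.50114325,  0.23072906]), 'orientation': array([ 0.42004168,  0.56939723, -0.41941016,  0.56872392]), 'wrist_force': array([-0.61416552,  0.00562453, -0.03121237]), 'torque': array([-0.02383468,  0.04511505, -0.03339417]), 'opening': 1.0000975488765809}
s 396.0694318966059 396.0694318966059 -0.015965282728402946 [ 1.025 -0.09   0.801] [[0.14, 0.99, -0.01], [0.81, -0.12, -0.58], [-0.57, 0.07, -0.82]]
t 350.3029036894034 350.3029036894034 0.011781063762878883 [ 0.471 -0.044  0.843] [[-0.02, -1.0, -0.04], [-0.99, 0.02, -0.11], [0.11, 0.04, -0.99]]
```

View pics/s0b.png

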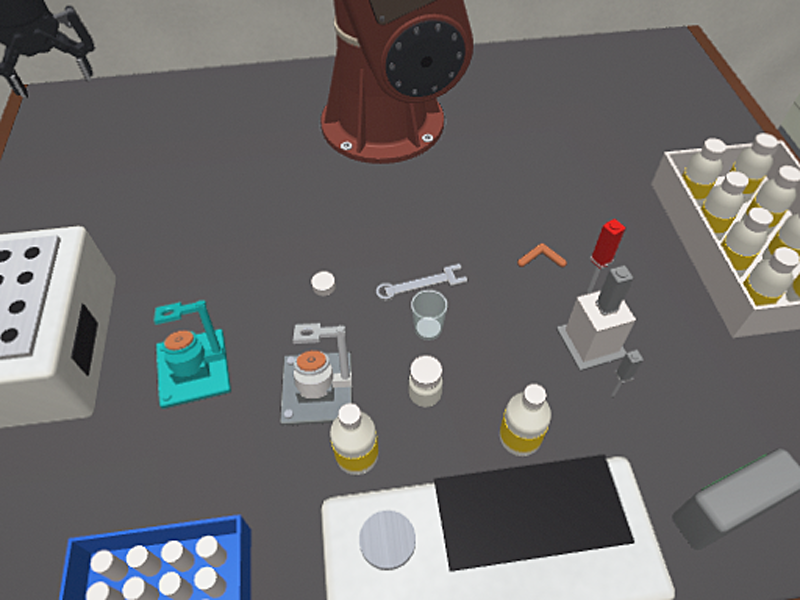

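View pics/t0b.png

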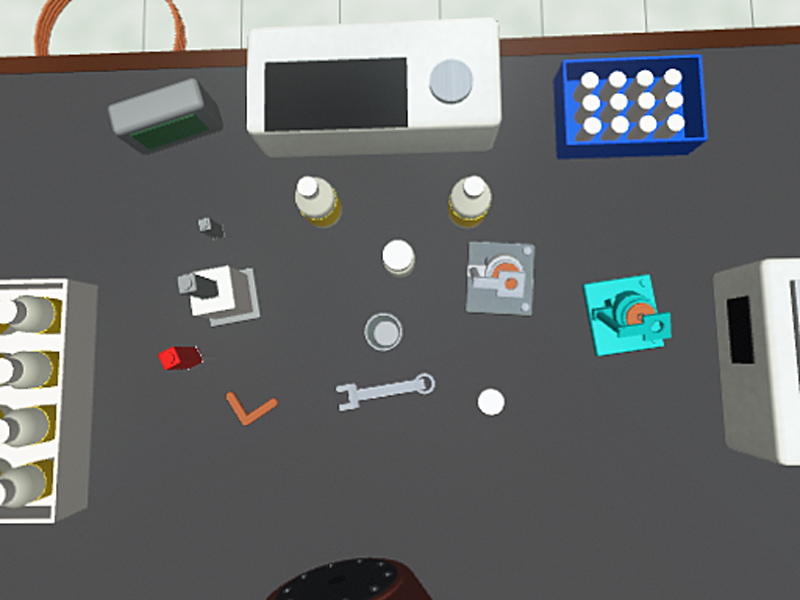

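```bash
python3 - <<'E'
from h import *
T=[]
for s,u,v in(('s0',384,198),('t0',138,186),('s0',202,240),('t0',320,179)):
    c=load(s)['img'][v-37:v+38,u-50:u+50]; T.append(cv2.resize(c,(400,300),interpolation=cv2.INTER_CUBIC)); print(s,u-50,v-37)
cv2.imwrite('pics/crop.png',np.vstack([np.hstack(T[:2]),np.hstack(T[2:])]))
E
```

```text
s0 334 161
t0 88 149
s0 152 203
t0 270 142
```

View pics/crop.png

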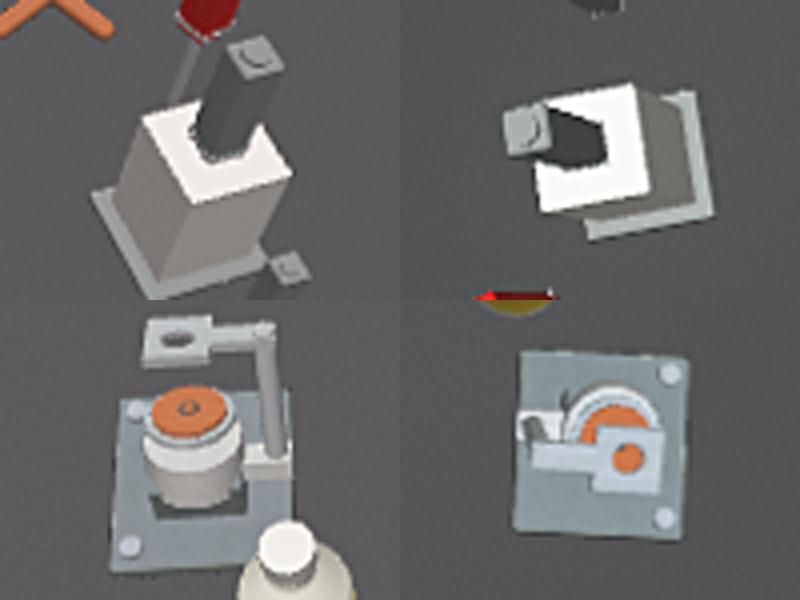

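```bash
cat > m.py <<'E'
from h import *
s=load('s0');t=load('t0')
f=lambda c,o,p:(c,o[0]+(p[0]+.5)/4-.5,o[1]+(p[1]+.5)/4-.5)
sp=lambda *p:f(s,(334,161),p); tp=lambda *p:f(t,(88,149),p)
ss=lambda *p:f(s,(152,203),p); ts=lambda *p:f(t,(270,142),p)
E
python3 - <<'E'
from m import *
np.set_printoptions(precision=4,suppress=True)
print('handle top',tri(sp(255,56),tp(127,129)))
print('h corners t',[atz(*tp(*p),.170)[:2] for p in((103,107),(146,103),(151,150),(109,157))])
print('h corners s',[atz(*sp(*p),.170)[:2] for p in((228,42),(268,37),(284,66),(241,76))])
print('rest -x-y',tri(sp(143,116),tp(251,192)))
print('rest +x-y',tri(sp(197,202),tp(232,83)))
print('rest t',[atz(*tp(*p),.090)[:2] for p in((232,83),(251,192),(140,212))])
print('rest s',[atz(*sp(*p),.090)[:2] for p in((197,202),(143,116),(292,173))])
print('eye',tri(ss(179,39),ts(228,157)))
print('post',tri(ss(264,28)))if 0 else 0
print('base t',[atz(*ts(*p),.012)[:2] for p in((121,50),(290,58),(281,241),(113,228))])
print('base s',[atz(*ss(*p),.012)[:2] for p in((122,98),(290,90),(112,272))])
print('screws t',[atz(*ts(*p),.014)[:2] for p in((270,73),(265,217))],'s',[atz(*ss(*p),.014)[:2] for p in((136,110),(130,246))])
print('spot s', [atz(*ss(190,108),z) for z in(.06,.07,.08)])
E
```

```text
handle top (array([0.5654, 0.2532, 0.1667]), [array([-0.2,  0.1]), array([-0.3, -0. ])])
h corners t [array([0.5761, 0.2636]), array([0.5776, 0.2421]), array([0.5542, 0.2391]), array([0.5512, 0.2599])]
h corners s [array([0.5569, 0.2415]), array([0.5567, 0.2628]), array([0.576 , 0.2643]), array([0.579 , 0.2407])]
rest -x-y (array([0.5402, 0.2189, 0.0877]), [array([-0.6,  0.1]), array([-0.6, -0.1])])
rest +x-y (array([0.6007, 0.2299, 0.0891]), [array([-0.6,  0.1]), array([-0.6, -0.1])])
rest t [array([0.6003, 0.2283]), array([0.5398, 0.2168]), array([0.53  , 0.2781])]
rest s [array([0.6011, 0.2308]), array([0.5416, 0.2193]), array([0.5904, 0.2878])]
eye (array([ 0.5629, -0.1625,  0.1148]), [array([-0., -0.]), array([-0., -0.])])
base t [array([ 0.6419, -0.1181]), array([ 0.6345, -0.218 ]), array([ 0.5255, -0.2082]), array([ 0.535 , -0.1102])]
base s [array([ 0.5299, -0.2081]), array([ 0.5386, -0.111 ]), array([ 0.6392, -0.2166])]
screws t [array([ 0.6253, -0.2055]), array([ 0.5396, -0.1991])] s [array([ 0.5405, -0.2   ]), array([ 0.6262, -0.2061])]
spot s [array([ 0.5717, -0.1645,  0.06  ]), array([ 0.5778, -0.1635,  0.07  ]), array([ 0.5839, -0.1625,  0.08  ])]
```

```bash
cat >> h.py <<'E'
np.set_printoptions(precision=4,suppress=True)
def mkR(a,jaw):  # tool x = a, z ~ jaw
    a=np.array(a,float);a/=np.linalg.norm(a);z=np.array(jaw,float);z-=a*(a@z);z/=np.linalg.norm(z)
    return np.c_[a,np.cross(z,a),z]
def plan(P,R,show=True):
    o=manip.observe();R0=Ro.from_quat(o['orientation']).as_matrix();p=np.array(o['eef_pos'])
    print('clk',round(o['clock'],2),'pos',p,'open',round(o['opening'],3),'F',o['wrist_force'])
    print('rot(deg,tool)',np.rad2deg(Ro.from_matrix(R0.T@R).as_rotvec()),'dp after rot',R.T@(np.array(P)-p),'dp before rot',R0.T@(np.array(P)-p))
E
python3 - <<'E'
from h import *
o=manip.observe();print(Ro.from_quat(o['orientation']).as_matrix())
y=np.deg2rad(8)
for sgn in(1,-1): plan([.565,.253,.28],mkR([0,0,-1],[-sgn*np.sin(y),sgn*np.cos(y),0]))
E
```

```text
[[-0.0002  0.9554  0.2953]
 [ 0.0011  0.2953 -0.9554]
 [-1.      0.0001 -0.0011]]
clk 0.1 pos [ 0.155  -0.5012  0.2308] open 0.999 F [ 0.4002 -0.3408 -0.1083]
rot(deg,tool) [-170.8237    0.0049   -0.0952] dp after rot [-0.0492 -0.511   0.6898] dp before rot [-0.0484  0.6145 -0.5996]
clk 0.1 pos [ 0.155  -0.5012  0.2308] open 0.999 F [ 0.4002 -0.3408 -0.1083]
rot(deg,tool) [ 9.1763 -0.0637 -0.0033] dp after rot [-0.0492  0.511  -0.6898] dp before rot [-0.0484  0.6145 -0.5996]
```

step_arm(steps=[{"dp":[-0.006,0,0],"rot":[-10.6,0,0]},{"dp":[-0.006,0,0],"rot":[-10.6,0,0]},{"dp":[-0.006,0,0],"rot":[-10.6,0,0]},{"dp":[-0.006,0,0],"rot":[-10.6,0,0]},{"dp":[-0.006,0,0],"rot":[-10.6,0,0]},{"dp":[-0.006,0,0],"rot":[-10.6,0,0]},{"dp":[-0.006,0,0],"rot":[-10.6,0,0]},{"dp":[-0.006,0,0],"rot":[-10.6,0,0]},{"dp":[0,0,0],"rot":[-10.6,0,0]},{"dp":[0,0,0],"rot":[-10.6,0,0]}], gripper=1)

```text
clock: 1.35
eef_pos: [0.155, -0.5014, 0.279]
orientation: [-0.204, 0.677, 0.204, 0.677]
wrist_force: [0.3, 0.5, 0.2]
opening: 0.998
```

step_arm(steps=[{"dp":[0,0,0],"rot":[-10.6,0,0]},{"dp":[0,0,0],"rot":[-10.6,0,0]},{"dp":[0,0,0],"rot":[-10.6,0,0]},{"dp":[0,0,0],"rot":[-10.6,0,0]},{"dp":[0,0,0],"rot":[-10.6,0,0]},{"dp":[0,0,0],"rot":[-10.6,0,0]},{"dp":[0,0,0],"rot":[0,0,0]}])

```text
clock: 2.22
eef_pos: [0.155, -0.5014, 0.279]
orientation: [-0.528, 0.47, 0.529, 0.47]
wrist_force: [0.6, -0.5, 0.4]
opening: 0.998
```

```bash
python3 - <<'E'
from h import *
y=np.deg2rad(8)
plan([.565,.253,.28],mkR([0,0,-1],[-np.sin(y),np.cos(y),0]));print(manip.observe()['qpos'])
E
```

```text
clk 2.23 pos [ 0.155  -0.5014  0.279 ] open 0.998 F [ 0.5539 -0.49    0.4057]
rot(deg,tool) [-1.2959  0.0358 -0.0011] dp after rot [-0.001 -0.511  0.69 ] dp before rot [-0.0006 -0.4952  0.7014]
[-1.4103  0.2694 -0.0568  1.2452  0.     -1.5273]
```

step_arm(steps=[{"dp":[0,0,0],"rot":[-1.3,0,0]},{"dp":[0,-0.03,0.04],"rot":[0,0,0]},{"dp":[0,-0.03,0.04],"rot":[0,0,0]},{"dp":[0,-0.03,0.04],"rot":[0,0,0]},{"dp":[0,-0.03,0.04],"rot":[0,0,0]},{"dp":[0,-0.03,0.04],"rot":[0,0,0]},{"dp":[0,-0.03,0.04],"rot":[0,0,0]},{"dp":[0,-0.03,0.04],"rot":[0,0,0]},{"dp":[0,-0.03,0.04],"rot":[0,0,0]},{"dp":[0,-0.03,0.04],"rot":[0,0,0]}])

```text
clock: 3.48
eef_pos: [0.3724, -0.1058, 0.2795]
orientation: [0.534, -0.464, -0.533, -0.464]
wrist_force: [0.4, -0.8, 0.1]
opening: 0.998
```

step_arm(steps=[{"dp":[0,-0.03,0.04],"rot":[0,0,0]},{"dp":[0,-0.03,0.04],"rot":[0,0,0]},{"dp":[0,-0.03,0.04],"rot":[0,0,0]},{"dp":[0,-0.03,0.04],"rot":[0,0,0]},{"dp":[0,-0.03,0.04],"rot":[0,0,0]},{"dp":[0,-0.03,0.04],"rot":[0,0,0]},{"dp":[0,-0.03,0.04],"rot":[0,0,0]},{"dp":[0,-0.001,0.01],"rot":[0,0,0]},{"dp":[0,0,0],"rot":[0,0,0]},{"dp":[0,0,0],"rot":[0,0,0]}])

```text
clock: 4.72
eef_pos: [0.5396, 0.2085, 0.2795]
orientation: [0.534, -0.464, -0.534, -0.464]
wrist_force: [-0.7, -0.3, -0.6]
opening: 1.0
```

```bash
python3 - <<'E'
from h import *
y=np.deg2rad(8)
plan([.565,.253,.28],mkR([0,0,-1],[-np.sin(y),np.cos(y),0]));print(manip.observe()['qpos'])
c=cam('wrist','w1');print(-c['R'].T@c['t'],c['R'],proj(c,[.565,.253,.17]),c['fx'])
cv2.imwrite('pics/w1b.png',cv2.resize(c['img'],(800,600),interpolation=cv2.INTER_CUBIC))
E
```

```text
clk 4.72 pos [0.5396 0.2085 0.2795] open 1.0 F [-0.7421 -0.2784 -0.5581]
rot(deg,tool) [-0.0044 -0.0179 -0.0079] dp after rot [-0.0005 -0.0314  0.0405] dp before rot [-0.0005 -0.0314  0.0405]
[ 0.2426  0.3756  0.095   1.2904 -0.0003  0.1031]
[0.4712 0.2005 0.4214] [[-0.1407  0.9901 -0.0004]
 [ 0.9527  0.1355  0.2722]
 [ 0.2695  0.0379 -0.9623]] [307.0806 229.4146] 333.93539133421154
```

View pics/w1b.png

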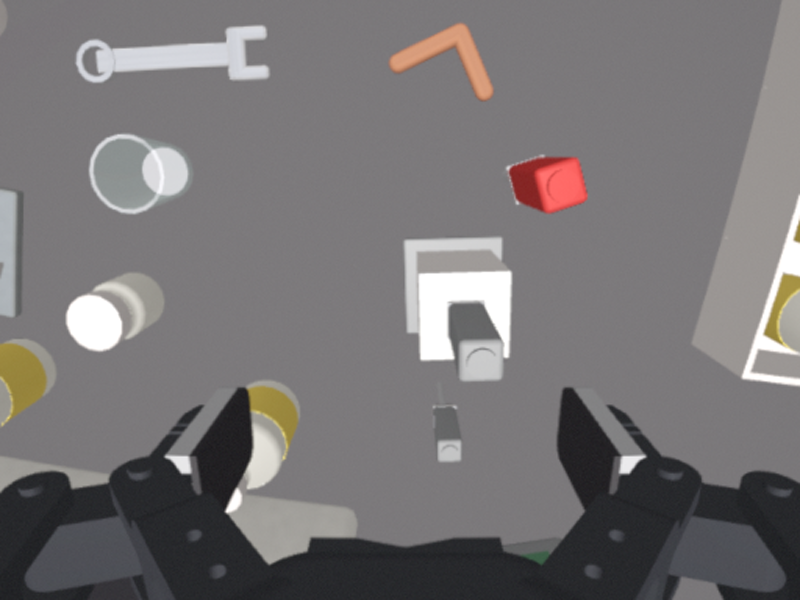

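step_arm(steps=[{"dp":[0,-0.0315,0.0405],"rot":[0,0,0]},{"dp":[0,0,0],"rot":[-1.5,0,0]},{"dp":[0.03,0,0],"rot":[0,0,0]},{"dp":[0.03,0,0],"rot":[0,0,0]},{"dp":[0,0,0],"rot":[0,0,0]}])

```text
clock: 5.4
eef_pos: [0.5639, 0.2524, 0.2179]
orientation: [-0.539, 0.458, 0.54, 0.456]
wrist_force: [1.0, -0.2, 0.7]
opening: 1.0
```

```bash
python3 - <<'E'
from h import *
y=np.deg2rad(9.5)
plan([.5655,.253,.111],mkR([0,0,-1],[-np.sin(y),np.cos(y),0]))
E
```

```text
clk 5.4 pos [0.5639 0.2524 0.2179] open 1.0 F [ 1.0304 -0.1987  0.6697]
rot(deg,tool) [ 0.0146 -0.0447 -0.2246] dp after rot [ 0.1069 -0.0017  0.0003] dp before rot [ 0.1069 -0.0021  0.0004]
```

step_arm(steps=[{"dp":[0.02,-0.0015,0],"rot":[0,0,0]},{"dp":[0.03,0,0],"rot":[0,0,0]},{"dp":[0.03,0,0],"rot":[0,0,0]},{"dp":[0.026,0,0],"rot":[0,0,0]},{"dp":[0,0,0],"rot":[0,0,0]}])

```text
clock: 6.02
eef_pos: [0.5663, 0.2535, 0.1133]
orientation: [-0.54, 0.457, 0.54, 0.456]
wrist_force: [-0.9, -0.2, 1.5]
opening: 0.998
```

step_arm(steps=[{"dp":[0,0,0]},{"dp":[0,0,0]},{"dp":[0,0,0]},{"dp":[0,0,0]},{"dp":[0,0,0]},{"dp":[0,0,0]},{"dp":[0,0,0]},{"dp":[0,0,0]}], gripper=-1, grip_force=50)

```text
$.steps[0]: bad value
```

step_arm(steps=[{"dp":[0,0,0],"rot":[0,0,0]},{"dp":[0,0,0],"rot":[0,0,0]},{"dp":[0,0,0],"rot":[0,0,0]},{"dp":[0,0,0],"rot":[0,0,0]},{"dp":[0,0,0],"rot":[0,0,0]},{"dp":[0,0,0],"rot":[0,0,0]},{"dp":[0,0,0],"rot":[0,0,0]},{"dp":[0,0,0],"rot":[0,0,0]}], gripper=-1, grip_force=50)

```text
clock: 7.02
eef_pos: [0.5673, 0.2544, 0.114]
orientation: [0.54, -0.456, -0.54, -0.457]
wrist_force: [-0.1, -0.2, 6.0]
opening: 0.274
```

step_arm(steps=[{"dp":[-0.01,0,0],"rot":[0,0,0]},{"dp":[-0.02,0,0],"rot":[0,0,0]},{"dp":[-0.03,0,0],"rot":[0,0,0]},{"dp":[-0.03,0,0],"rot":[0,0,0]},{"dp":[-0.03,0,0],"rot":[0,0,0]},{"dp":[-0.03,0,0],"rot":[0,0,0]},{"dp":[-0.02,0,0],"rot":[0,0,0]},{"dp":[0,0,0],"rot":[0,0,0]},{"dp":[0,0,0],"rot":[0,0,0]}])

```text
clock: 8.15
eef_pos: [0.5665, 0.2542, 0.2824]
orientation: [-0.54, 0.457, 0.54, 0.456]
wrist_force: [0.3, 0.3, -1.6]
opening: 0.279
```

```bash
python3 - <<'E'
from h import *
a=np.array([-np.sin(.35)*np.cos(-.077),-np.sin(.35)*np.sin(-.077),np.cos(.35)])
j=[np.sin(.077),np.cos(.077),0]
eye=np.array([.5629,-.1625,.1148])
R=mkR(-a,j); print(a)
plan(eye+a*(.03+.096),R)
s=cam('scene','s1');t=cam('top','t1');w=cam('wrist','w2')
for c in(s,t,w):print(proj(c,[.566,.253,.19]))
u,v=proj(s,[.566,.253,.2]).astype(int);u2,v2=proj(t,[.566,.253,.2]).astype(int)
u2=max(u2,64)
A=[cv2.resize(x,(400,400),interpolation=cv2.INTER_CUBIC) for x in(s['img'][v-50:v+50,u-50:u+50],w['img'][150:350,206:406])]
print(u-50,v-50)
cv2.imwrite('pics/c1.png',np.hstack(A))
E
```

```text
[-0.3419  0.0264  0.9394]
clk 8.15 pos [0.5665 0.2542 0.2824] open 0.279 F [ 0.2553  0.3181 -1.6165]
rot(deg,tool) [ 13.8515   2.4313 -20.0224] dp after rot [ 0.0412  0.0308 -0.4158] dp before rot [ 0.0495  0.1148 -0.3999]
[400.3306 167.6711]
[114.0171 178.9459]
[255.3663 197.6304]
351 114
```

View pics/c1.png

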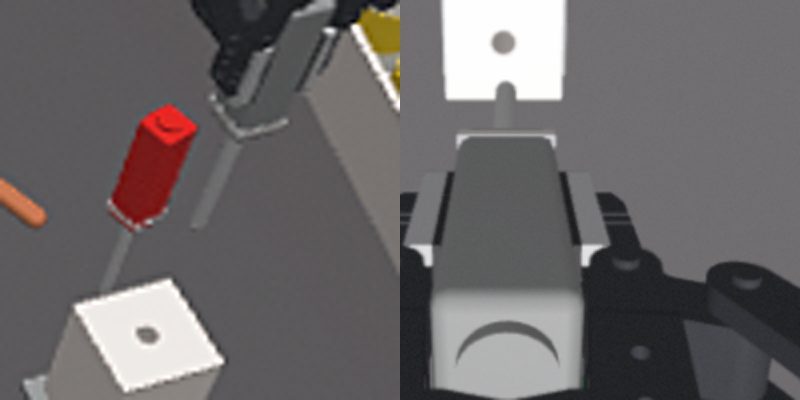

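```bash
python3 - <<'E'
from h import *
s=load('s1');t=load('t1');w=load('w2');o=manip.observe();p=o['eef_pos'];R=Ro.from_quat(o['orientation']).as_matrix()
P=p+R@[.099,0,0];print(P,proj(s,P),proj(w,P),proj(t,P))
X=tri((s,351+195.5/4-.5,114+223/4-.5),(w,206+106.5/2-.5,150+86/2-.5));print(X,R.T@(X[0]-p))
print('resthole s',atz(s,351+148/4-.5,114+335/4-.5,.09),'w',atz(w,206+104/2-.5,150+42/2-.5,.09))
E
```

```text
[0.5662 0.2541 0.1832] [399.9552 169.8652] [256.8844 195.6456] [115.0171 179.3071]
(array([0.5637, 0.2547, 0.1819]), [array([0.3, 0. ]), array([-0.5, -0.4])]) [0.1003 0.0024 0.001 ]
resthole s [0.5675 0.2524 0.09  ] w [0.5661 0.2541 0.09  ]
```

step_arm(steps=[{"dp":[0,0,0],"rot":[4.62,0.81,-6.67]},{"dp":[0,0,0],"rot":[4.62,0.81,-6.67]},{"dp":[0,0,0],"rot":[4.62,0.81,-6.67]},{"dp":[0,0,0],"rot":[0,0,0]}])

```text
clock: 8.8
eef_pos: [0.564, 0.2542, 0.2821]
orientation: [-0.564, 0.427, 0.384, 0.594]
wrist_force: [-0.2, -0.1, -0.8]
opening: 0.277
```

```bash
cat > tgt.py <<'E'
from h import *
a=np.array([-np.sin(.35)*np.cos(-.077),-np.sin(.35)*np.sin(-.077),np.cos(.35)])
R=mkR(-a,[np.sin(.077),np.cos(.077),0])
eye=np.array([.5629,-.1625,.1148]); tip=np.array([.099,.001,0.])
def go(h,e=eye): plan(e+a*h-R@tip,R)
E
python3 -c "
from tgt import *
go(.04)"
```

```text
clk 8.8 pos [0.564  0.2542 0.2821] open 0.277 F [-0.2058 -0.0631 -0.7868]
rot(deg,tool) [ 0.1242 -0.0052 -0.1171] dp after rot [ 0.0287  0.0273 -0.4156] dp before rot [ 0.0288  0.0282 -0.4155]
```

step_arm(steps=[{"dp":[0,0,-0.02],"rot":[0,0,0]},{"dp":[0,0.0035,-0.045],"rot":[0,0,0]},{"dp":[0,0.0035,-0.05],"rot":[0,0,0]},{"dp":[0,0.0035,-0.05],"rot":[0,0,0]},{"dp":[0,0.0035,-0.05],"rot":[0,0,0]},{"dp":[0,0.0035,-0.05],"rot":[0,0,0]},{"dp":[0,0.0035,-0.05],"rot":[0,0,0]},{"dp":[0,0.0035,-0.05],"rot":[0,0,0]},{"dp":[0,0.0035,-0.035],"rot":[0,0,0]},{"dp":[0,0,-0.0155],"rot":[0,0,0]}])

```text
clock: 10.05
eef_pos: [0.5086, -0.1612, 0.2738]
orientation: [-0.563, 0.428, 0.382, 0.595]
wrist_force: [-0.4, 0.7, -1.4]
opening: 0.273
```

step_arm(steps=[{"dp":[0,0,0],"rot":[0,0,0]},{"dp":[0.014,0,0],"rot":[0,0,0]},{"dp":[0.014,0,0],"rot":[0,0,0]},{"dp":[0,0,0],"rot":[0,0,0]},{"dp":[0,0,0],"rot":[0,0,0]}])

```text
clock: 10.68
eef_pos: [0.5183, -0.1581, 0.2471]
orientation: [-0.564, 0.427, 0.383, 0.595]
wrist_force: [1.2, 1.0, -1.1]
opening: 0.274
```

```bash
python3 - <<'E'
from tgt import *
go(.04)
s=cam('scene','s2');t=cam('top','t2');w=cam('wrist','w3')
o=manip.observe();P=o['eef_pos']+Ro.from_quat(o['orientation']).as_matrix()@tip
print('tip',P,(P-eye)@a)
for c in(s,t,w): print(proj(c,P),proj(c,eye))
A=[]
for c,h in((s,30),(t,30),(w,60)):
    u,v=((proj(c,P)+proj(c,eye))/2).astype(int);print(u-h,v-h)
    A.append(cv2.resize(c['img'][v-h:v+h,u-h:u+h],(400,400),interpolation=cv2.INTER_CUBIC))
cv2.imwrite('pics/c2.png',np.hstack(A[:2])); cv2.imwrite('pics/c3.png',A[2])
E
```

```text
clk 10.68 pos [ 0.5183 -0.1581  0.2471] open 0.274 F [ 1.172   0.9778 -1.1107]
rot(deg,tool) [0.0301 0.0504 0.0352] dp after rot [ 0.0006  0.0023 -0.001 ] dp before rot [ 0.0006  0.0023 -0.001 ]
tip [ 0.5515 -0.1611  0.1543] 0.04107121106478519
[194.0636 196.8106] [196.3694 212.361 ]
[329.3128 184.0416] [326.6025 180.8752]
[256.4901 195.1241] [256.2203 178.9491]
165 174
297 152
196 127
```

View pics/c2.png

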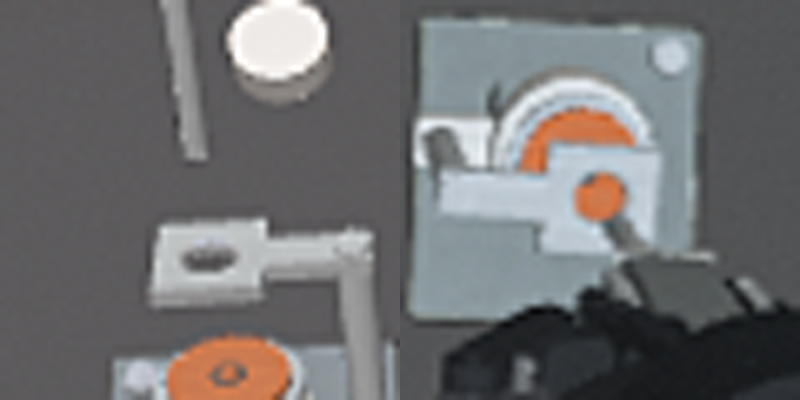

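View pics/c3.png

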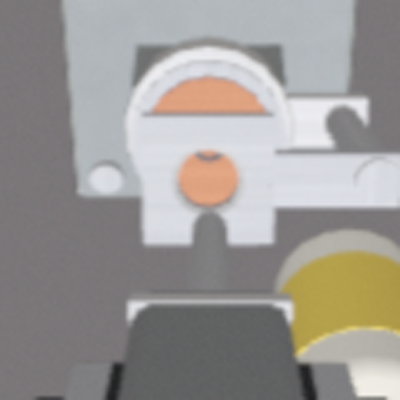

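step_arm(steps=[{"dp":[0.012,0.0007,-0.001],"rot":[0,0,0]},{"dp":[0.015,0,0],"rot":[0,0,0]},{"dp":[0.005,0,0],"rot":[0,0,0]},{"dp":[0,0,0],"rot":[0,0,0]},{"dp":[0,0,0],"rot":[0,0,0]}])

```text
clock: 11.45
eef_pos: [0.5286, -0.1606, 0.2173]
orientation: [-0.564, 0.427, 0.382, 0.595]
wrist_force: [0.0, -0.2, -1.2]
opening: 0.275
```

```bash
sed -i 's/.099,.001,0./.099,.0025,0./' tgt.py; python3 - <<'E'
from tgt import *
go(.008)
s=cam('scene','s3');w=cam('wrist','w4');t=cam('top','t3')
o=manip.observe();P=o['eef_pos']+Ro.from_quat(o['orientation']).as_matrix()@tip
print('tip',P,(P-eye)@a)
A=[]
for c,h in((s,30),(w,30),(t,30)):
    u,v=proj(c,eye).astype(int);print(u-h,v-h,proj(c,P),proj(c,eye))
    A.append(cv2.resize(c['img'][v-h:v+h,u-h:u+h],(266,266) if 0 else (400,400),interpolation=cv2.INTER_CUBIC))
cv2.imwrite('pics/c4.png',np.hstack(A[:2]))
E
```

```text
clk 11.45 pos [ 0.5286 -0.1606  0.2173] open 0.275 F [ 0.0446 -0.1543 -1.2086]
rot(deg,tool) [-0.0182  0.0095  0.0807] dp after rot [0.001  0.0004 0.0007] dp before rot [0.001  0.0004 0.0007]
tip [ 0.5603 -0.163   0.1236] 0.009106806499669308
166 182 [195.4921 209.0227] [196.3694 212.361 ]
227 159 [256.7151 193.109 ] [257.6442 189.1492]
296 150 [327.5588 181.5611] [326.6025 180.8752]
```

View pics/c4.png

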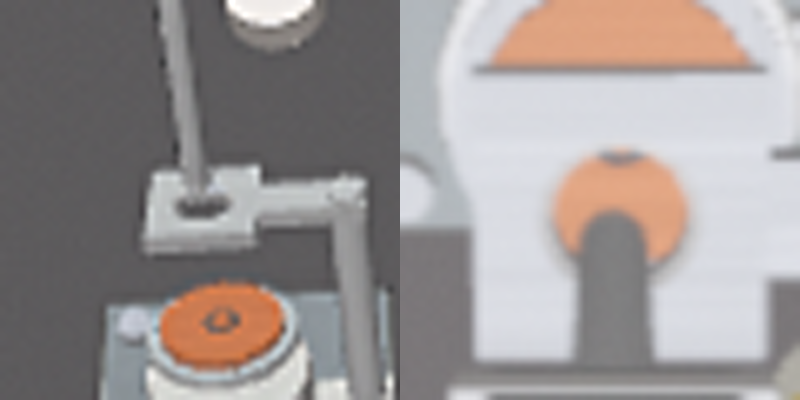

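step_arm(steps=[{"dp":[0,0.0004,0.0007],"rot":[0,0,0]},{"dp":[0.008,0,0],"rot":[0,0,0]},{"dp":[0.008,0,0],"rot":[0,0,0]},{"dp":[0.01,0,0],"rot":[0,0,0]},{"dp":[0.01,0,0],"rot":[0,0,0]},{"dp":[0.006,0,0],"rot":[0,0,0]},{"dp":[0,0,0],"rot":[0,0,0]},{"dp":[0,0,0],"rot":[0,0,0]}])

```text
clock: 12.6
eef_pos: [0.5427, -0.1608, 0.1775]
orientation: [-0.564, 0.427, 0.382, 0.595]
wrist_force: [0.5, 0.5, -1.0]
opening: 0.274
```

```bash
cat > chk.py <<'E'
from tgt import *
import sys
n=sys.argv[1]; go(-.048)
s=cam('scene','s'+n);w=cam('wrist','w'+n)
F=[]
for i in range(8): cam('top'); F.append(manip.observe()['wrist_force']@a)
o=manip.observe();P=o['eef_pos']+Ro.from_quat(o['orientation']).as_matrix()@tip
print('tip h',(P-eye)@a,'Fa',np.mean(F),np.std(F))
A=[]
for c,h in((s,30),(w,36)):
    u,v=proj(c,eye-.025*a).astype(int);print(u-h,v-h,proj(c,P),proj(c,eye),proj(c,eye-.048*a))
    A.append(cv2.resize(c['img'][v-h:v+h,u-h:u+h],(400,400),interpolation=cv2.INTER_CUBIC))
cv2.imwrite(f'pics/k{n}.png',np.hstack(A))
E
python3 chk.py 5
```

```text
clk 12.6 pos [ 0.5427 -0.1608  0.1775] open 0.274 F [ 0.5379  0.5452 -1.0457]
rot(deg,tool) [-0.0146  0.0153  0.0711] dp after rot [ 0.0149 -0.     -0.0001] dp before rot [ 0.0149  0.     -0.0001]
tip h -0.033232790494303784 Fa -0.6720130777423731 0.45622116257453094
167 191 [198.3371 224.8747] [196.3694 212.361 ] [199.0596 230.3033]
220 159 [256.8109 192.6618] [256.2481 206.4338] [256.6945 187.7798]
```

View pics/k5.png

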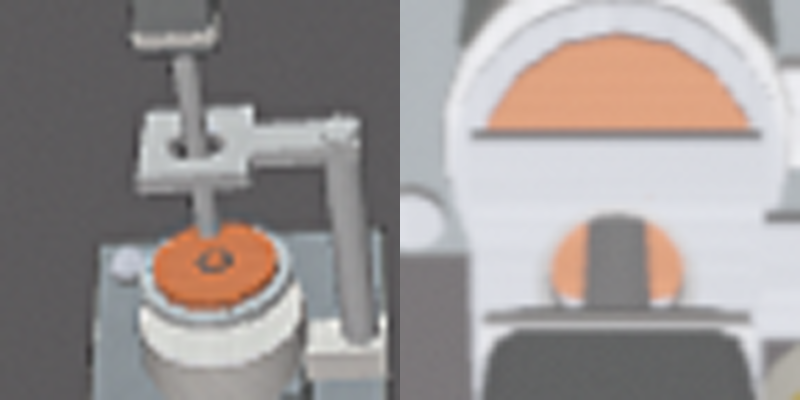

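step_arm(steps=[{"dp":[0.003,0,0],"rot":[0,0,0]},{"dp":[0.003,0,0],"rot":[0,0,0]},{"dp":[0.003,0,0],"rot":[0,0,0]},{"dp":[0.002,0,0],"rot":[0,0,0]},{"dp":[0,0,0],"rot":[0,0,0]},{"dp":[0,0,0],"rot":[0,0,0]}])

```text
clock: 13.85
eef_pos: [0.5464, -0.1611, 0.167]
orientation: [-0.563, 0.427, 0.382, 0.595]
wrist_force: [0.2, -0.2, -1.8]
opening: 0.278
```

```bash
python3 chk.py 6
```

```text
clk 13.85 pos [ 0.5464 -0.1611  0.167 ] open 0.278 F [ 0.1515 -0.2091 -1.798 ]
rot(deg,tool) [-0.0189  0.0221  0.0555] dp after rot [ 0.0037 -0.0002 -0.0002] dp before rot [ 0.0037 -0.0002 -0.0002]
tip h -0.044241542199706205 Fa -0.7158504069541738 0.4589545319875501
167 191 [198.9256 228.9194] [196.3694 212.361 ] [199.0596 230.3033]
220 164 [256.6581 193.0558] [255.9936 212.2802] [256.4954 191.7978]
```

step_arm(steps=[{"dp":[0.0015,0,0],"rot":[0,0,0]},{"dp":[0.0015,0,0],"rot":[0,0,0]},{"dp":[0.0015,0,0],"rot":[0,0,0]},{"dp":[0,0,0],"rot":[0,0,0]},{"dp":[0,0,0],"rot":[0,0,0]}])

```text
clock: 14.98
eef_pos: [0.548, -0.1612, 0.1629]
orientation: [-0.563, 0.427, 0.382, 0.595]
wrist_force: [0.7, -0.6, 1.2]
opening: 0.277
```

```bash
python3 chk.py 7
```

```text
clk 14.97 pos [ 0.548  -0.1612  0.1629] open 0.277 F [ 0.6615 -0.5564  1.2028]
rot(deg,tool) [-0.0167  0.0182  0.0612] dp after rot [-0.0007 -0.0001 -0.0001] dp before rot [-0.0007 -0.0001 -0.0001]
tip h -0.048722123115604754 Fa 1.2201366739777773 0.5559048811841969
167 191 [199.1719 230.5539] [196.3694 212.361 ] [199.0596 230.3033]
220 166 [256.6885 193.0853] [255.9566 214.6499] [256.4754 193.3721]
```

step_arm(steps=[{"dp":[0.001,0,0],"rot":[0,0,0]},{"dp":[0.001,0,0],"rot":[0,0,0]},{"dp":[0.0015,0,0],"rot":[0,0,0]},{"dp":[0,0,0],"rot":[0,0,0]},{"dp":[0,0,0],"rot":[0,0,0]},{"dp":[0,0,0],"rot":[0,0,0]}])

```text
clock: 16.23
eef_pos: [0.5491, -0.1613, 0.1595]
orientation: [-0.563, 0.427, 0.382, 0.595]
wrist_force: [-0.4, -1.2, 2.4]
opening: 0.275
```

```bash
python3 chk.py 8
```

```text
clk 16.23 pos [ 0.5491 -0.1613  0.1595] open 0.275 F [-0.3858 -1.2058  2.3505]
rot(deg,tool) [-0.0185  0.0199  0.0554] dp after rot [-0.0042 -0.0002 -0.0002] dp before rot [-0.0042 -0.0002 -0.0001]
tip h -0.05225752428509589 Fa 2.705666044305122 0.6975247775683966
167 191 [199.3664 231.8228] [196.3694 212.361 ] [199.0596 230.3033]
220 168 [256.6776 193.0961] [255.8871 216.6416] [256.4246 194.7019]
```

View pics/k8.png

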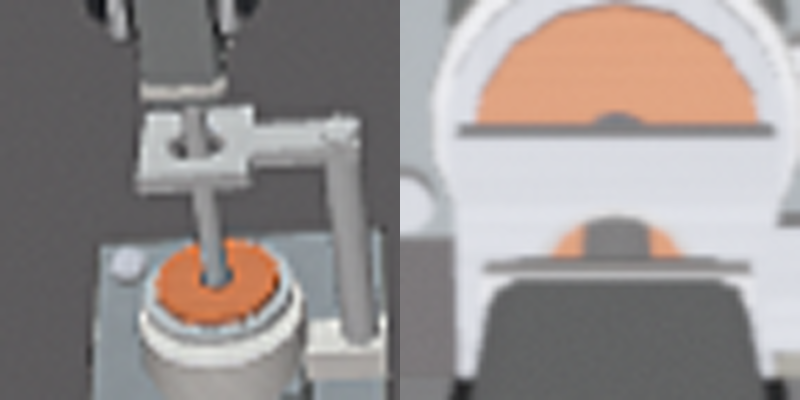

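```bash
python3 -c "
from station import manip
print(manip.finish_job())"
```

```text
the job is handed in; nothing more can be done
None
```

I took the grey probe out of the white rest, put its rod through the eye of the grey stand, and left its tip pressing on the coupon mark. I handed the job in at about 17 s with the probe still gripped.

- **Force and seat:** the push along the axis rose by about 3.4 N from its value before contact. From the spring figures that puts the seat about 5.5 mm down. The seat was not measured directly, and the force readings scatter by about 0.5 to 0.7 N.
- **Position:** the last scene picture shows the tip in the middle of the copper disc, covering the ring. It agrees with the computed tip position to about 1 mm.
- **Squareness:** the gripper was within 0.1° of the stand's axis as I had measured it. The probe may sit about 1.4° off that in the grip, because its tip showed about 2.5 mm to one side of the gripper's centreline. That is well inside the 8° allowed.
- **Grip and speed:** the gripper opening stayed steady at about 0.275, with a 50 N grip setting and no sign of slip. I did not check the probe's speed separately, but the arm was holding its last pose.
- **Disagreement:** before insertion the wrist camera's positions were about 2 px (1.5 to 2 mm) off those from the other cameras. I therefore lined the rod up on how tip and hole sat relative to each other in the pictures.
- **Bystanders:** I touched none that I know of, and did not take a final picture of all of them.

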